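# Set the slack length stop of a toggle-bar cut-off jig, then lay the tube in its vees

### The arm

A 6-joint arm with a two-finger parallel gripper is mounted at the origin on the work surface. World frame = base frame: x ahead of the robot, y to its left, z up, the work surface at z = 0. Lengths are in mm, angles in rad, forces in N, time in s.
With the tool pointing down it reaches from about 275 to 775 mm from the base axis. Payload 14.6 kg.
Tool frame: the origin (TCP) lies midway between the tips of the shut fingers; the grasp point (between the pads) lies 19 mm behind it; z points along the fingers, y is the line along which they close (so a half turn about z gives the same grasp; the last joint's range is limited). The gripper opens to 85 mm and grips with 20 to 120 N. Pads are 22 mm wide; open, the fingers measure 114 mm over their backs; the gripper's body (76 mm by 85 mm) begins 54 mm behind the grasp point. The pads swing forward as they close: fully open they stand 13 mm farther back than shut.
Start: joints at [1.022, 0.263, -0.048, 1.259, 0, 1.415], TCP at [201.447, 484.817, 231.278] pointing down, gripper open.
Joint ranges: [-2.65, 2.65], [-0.89, 1.7], [-1.18, 1.37], [-2.13, 2.11], [-1.35, 1.29], [-3.14, 3.14]. Speed limits (rad/s): [1.89, 1.89, 2.57, 2.79, 3.14, 3.14].

### API

Orientations are given as a unit quaternion [x, y, z, w].
In Python, from station import telemetry, read_camera, get_calibration, order gives the robot as it stands. The module is installed in compiled form; this text tells all that it offers.
- The arm moves only by the shell command python3 -m creep 'ROWS' [FORCE]. ROWS is a JSON object of lists of equal length, an entry for each row: "jaw": the finger opening in m, from 0 to 0.0854; "slide": the shift along the tool's x, y, z in m, a list of three; "yaw": the turn about the tool's z in rad. In form: {"jaw": [jaw, ...], "slide": [[x, y, z], ...], "yaw": [yaw, ...]}. A call has 1 to 20 rows; each row is the pose to reach, as a shift and turn from the pose commanded when the call began, along the tool's axes at that moment; what a row does not reach only later rows make up. A row lasts 1/8 s, in which the tool goes at most 62.5 mm and 10.7 degrees, less where a joint would pass 70% of its speed; a pose out of reach is approached as far as the arm can. A call with a gripper value outside its range is refused whole. The fingers move at their own pace and stop on an object; FORCE is the grip in N (left out, the last holds). Time passes only in rows, so rows that repeat a pose let the fingers close. It gives the time, the measured TCP pose, the force, the opening and the grip force at its end, in the units of the state.
- telemetry.get_state(): the state, without advancing time (a new reading comes with each control period).
- read_camera(name): name is "scene" or "top"; returns (picture, depth): 400x640x3 uint8, blue, green, red; 400x640 float32, mm along the optical axis (not along the pixel's ray), 0 where there is no reading.
- get_calibration(name): a dict with "fx", "fy", "cx", "cy" (pixels), "k1" (the pictures are not rectified: a ray, as slopes to the right and down, at radius r is drawn at 1 + k1 r^2 times it, then the intrinsics apply), "extrinsics" (4x4, takes a point from camera to world coordinates). Camera axes: x right, y down, z forward; pixel columns grow to the right and rows downward; lengths in mm; the calibration is good to about 2 mm. A picture is of the moment at which its call begins. get_calibration takes no time and is no camera call.
- order.hand_in(): hands the job in; it is judged then, once.
The state is a dict: "time_s": time; "qpos": joint angles; "qd": joint speeds; "tau": joint torques, N m; "eef_pos": TCP position; "ee_rot": TCP orientation; "force": force on the tool from outside, world axes, zero at the start; "wrist_torque": the same for the moment, N m; "opening": finger opening in mm; "gripper_force": force on a finger pad.
Only numpy, scipy, OpenCV 4.12 (cv2) and the standard library are available. Lean on these libraries where they do the work, as an engineer would, in place of code of your own. Each camera call takes 0.05 s, during which the arm holds its last target. There are 200 camera calls.

### The job

Set the length stop of the cut-off jig: its pusher has slack and the stop now stands past the index clip, so first back it off until the stop's pointer is at least 10 mm behind the clip's tip (away from the V-rests), then bring it forward by the pusher's post until pointer and clip tip line up, leaving the slack taken up with the pusher hard against the back of the stop. Then fetch the long steel tube from the wooden rest and lower it, without dropping it, across the jig's two V-rests so that both cradle it and its middle lies about midway between them.

Things in the scene. Friction and masses are not known exactly. Their poses are not given: they have to be found in the camera images.
- jig: Cut-off jig, fixed: dark steel base 70 mm (x) by 380 mm (y) by 12 mm, position and yaw vary. Origin under it on its centre line, 205 mm from the rear end, 175 mm from the front (+y) end. y runs along the jig from the stop towards the V-rests, z up; all points on the jig have these axes. A sliding stop with a pusher behind it rides at the -y end.
- vee_mid (a point): Where the middle of the tube's axis belongs, on the jig's centre line, 40.5 mm above the bench. Two steel V-rests, 14 mm thick along y, stand 40 mm before and 40 mm behind it: 90 degree vees, 28 mm wide at the mouth, mouth edges 46 mm, bottom 32 mm above the bench. Between them only the 12 mm high base lies under the tube.
- pointer (a point): Tip of the thin pointer bar (4 mm wide, 23.5 mm above the bench) at mid-length on the stop's +x side, 33 mm off the centre line. The stop is an aluminium block 44 mm (x) by 40 mm (y), top 46 mm above the bench, sliding along y; it stays where left (4 N friction). It starts past the clip, towards the V-rests.
- mark (a point): Tip of the index clip, the set mark: a fixed brass block 14 mm wide, 20 mm high at the +x edge of the base, with a 4 mm wide finger 18.5 mm above the bench; the place along y varies. Pointer and mark line up when they have the same position along the jig's y; behind means less y.
- post_top (a point): Top centre of the pusher's post, 90 mm above the bench, on the centre line: an upright steel bar 26 mm (x) by 14 mm (y), 27 to 35 mm behind the pointer along y depending on the slack. Push on either y face, or pinch across the 14 mm; keep fingertips over 47 mm above the bench, to clear the stop just ahead of it.
- stop (a joint): Position of the stop along the jig, 0 to 0.130 m, growing towards the V-rests. The pointer's y in the jig's frame is this value minus 0.150 m.
- pusher (a joint): Slack: position of the pusher relative to the stop, 0 to 0.008 m. At 0 it bears on the nuts behind it and pulls the stop back; at 0.008 it is hard against the stop's back and pushes it forward (slack taken up). Moving through the slack takes about 0.5 N and does not move the stop.
- tube: Polished steel tube, 12 mm diameter, 120 mm long, about 60 g, lying in the two vees of the wooden rest. x is the tube's axis; the origin lies on its surface at mid-length. (The much thinner brass rod on the grey bead board is not wanted.)
- tube_center (a point): Middle of the tube's axis, 6 mm inside its surface; x along the tube. 30.5 mm above the bench at the start.
- rest: Wooden rod rest, fixed: base 44 mm (x) by 110 mm (y) by 10 mm; origin at the centre of its underside. Two wooden vees, 10 mm thick, 36 mm either side of its middle along y, tops 36 mm above the bench, carry the tube along y. Between them only the 10 mm high base lies under the tube.

How it is judged (in metres and radians):
On the way, in this order (a step that is already met when the one before it is completed fails the run):
1. the stop is backed off: its pointer is at least 8 mm behind the clip's tip (y of pointer in the frame of mark below -0.008 m), for 0.1 s.
2. the stop is brought forward to the mark: pointer within 3 mm of the clip's tip along the jig, slack taken up (pusher at least 5.5 mm forward of its 8 mm), at rest (y of pointer in the frame of mark between -0.003 and 0.003 m and value of joint pusher above 0.0055 m and velocity of joint stop below 0.005 m/s), for 0.3 s.
3. the tube lies released in both V-rests (x of tube_center in the frame of vee_mid between -0.0035 and 0.0035 m and y of tube_center in the frame of vee_mid between -0.02 and 0.02 m and z of tube_center in the frame of vee_mid between -0.003 and 0.003 m and angle between the x axis of tube_center and the y axis of vee_mid, either way round below 0.06 rad and contact force between tube and the fingers below 0.05 N and linear speed of tube below 0.02 m/s), for 0.2 s.
At the end, for the whole second after the job is handed in: The pointer is within 3 mm of the clip's tip along the jig and the pusher is forward against the stop (slack joint above 5.5 of 8 mm); the tube lies released and at rest in both V-rests: its middle within 3.5 mm across, 20 mm along and 3 mm in height of vee_mid, parallel to the jig within 0.06 rad (all of step 3 and y of pointer in the frame of mark between -0.003 and 0.003 m and value of joint pusher above 0.0055 m); the robot touches nothing.
It fails at once if the tube is let go in the air more than 25 mm above its seat in the V-rests (horizontal distance between tube_center and vee_mid below 0.06 m and z of tube_center in the frame of vee_mid above 0.025 m and contact force between tube and anything else below 0.01 N).
It also fails if it takes over 61 s, if anything falls off the work surface, if the arm or the gripper's body presses on something with over 40 N, if the wrist force passes 120 N, or if a joint passes its speed limit or range.

## Working session

There is one attempt and no reset: what is moved stays moved. The work goes in short steps, Python scripts to look and compute and a shell command to move; the robot and the scene stay as the last step left them, time stands still between calls to the robot, and variables do not carry over. Pictures are saved under pics/ and viewed, at most 14 in all, crops included, and the job is handed in when it is done.

```bash
mkdir -p pics
cat > h.py <<'E'
import numpy as np, cv2
from station import telemetry, read_camera, get_calibration, order
def ray(c,u,v):
    k=get_calibration(c); x=(np.array([u,v],float)-[k['cx'],k['cy']])/[k['fx'],k['fy']]
    s=x.copy()
    for _ in range(20): s=x/(1+k['k1']*(s@s))
    T=np.array(k['extrinsics']); return T[:3,3],T[:3,:3]@np.array([s[0],s[1],1])
def plane(c,u,v,z):
    o,d=ray(c,u,v); return (o+d*(z-o[2])/d[2])
def proj(c,p):
    k=get_calibration(c); T=np.linalg.inv(np.array(k['extrinsics'])); q=T[:3,:3]@np.array(p)+T[:3,3]
    s=q[:2]/q[2]; s=s*(1+k['k1']*(s@s)); return s*[k['fx'],k['fy']]+[k['cx'],k['cy']]
E
python3 - <<'E'
from h import *
print(telemetry.get_state())
for c in('scene','top'):
    p,d=read_camera(c); cv2.imwrite(f'pics/{c}0.png',p); np.save(f'pics/{c}0.npy',d); k=get_calibration(c);print(k)
E
```

```text
{'time_s': 0.0, 'qpos': array([ 1.02167960e+00,  2.63565807e-01, -4.89597419e-02,  1.25943596e+00,
        3.77049070e-05,  1.41545847e+00]), 'qd': array([-0.00063342,  0.00061866, -0.0012338 ,  0.00159375,  0.00014378,
       -0.00033782]), 'tau': array([ 4.18348427e-03, -6.37608290e+01,  3.84564292e+01,  1.35912752e-02,
        2.86340601e-04, -7.73834159e-06]), 'eef_pos': array([201.288894  , 484.55809024, 230.79451802]), 'ee_rot': array([ 1.95619791e-01,  9.80679641e-01, -5.40322052e-04, -2.18683436e-04]), 'force': array([ 0.42728082,  0.38700077, -0.77219061]), 'wrist_torque': array([ 0.01527971, -0.01968449,  0.00297998]), 'gripper_force': 0.0, 'opening': 85.33836379919342}
{'fx': 424.0641273104678, 'fy': 424.0641273104678, 'cx': 316.1699645939554, 'cy': 196.46291190938348, 'k1': 0.01614011733502773, 'extrinsics': array([[-4.04197351e-01,  5.46260571e-01, -7.33637438e-01,
         1.02069381e+03],
       [ 9.14435078e-01,  2.23085448e-01, -3.37700121e-01,
         2.27565284e+02],
       [-2.08084247e-02, -8.07361302e-01, -5.89690375e-01,
         4.74242643e+02],
       [ 0.00000000e+00,  0.00000000e+00,  0.00000000e+00,
         1.00000000e+00]])}
{'fx': 485.1980769093772, 'fy': 485.1980769093772, 'cx': 312.1500006385833, 'cy': 202.0064156622682, 'k1': -0.12971905023696106, 'extrinsics': array([[-7.25623225e-02, -9.73663109e-01,  2.16136205e-01,
         3.86413432e+02],
       [-9.97361132e-01,  7.13465352e-02, -1.34329686e-02,
        -1.18348941e+01],
       [-2.34138334e-03, -2.16540577e-01, -9.76270811e-01,
         9.22006528e+02],
       [ 0.00000000e+00,  0.00000000e+00,  0.00000000e+00,
         1.00000000e+00]])}
```

View pics/top0.png

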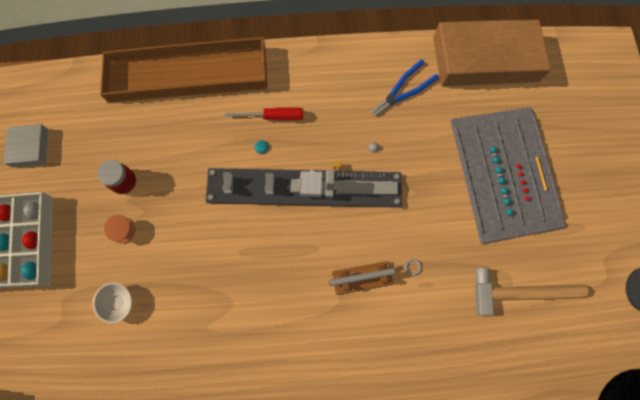

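View pics/scene0.png

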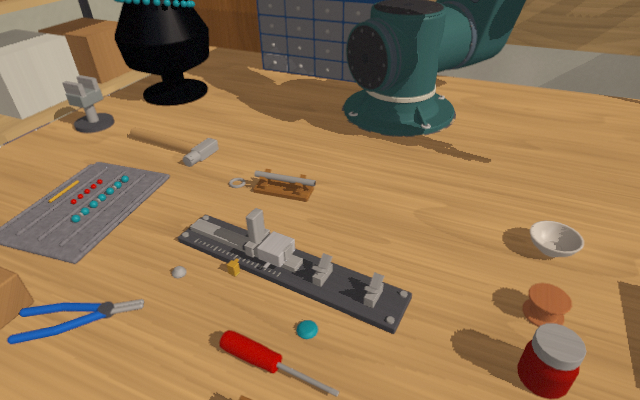

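Run:
```python
from h import *
p=cv2.imread('pics/top0.png'); s=cv2.imread('pics/scene0.png')
a=cv2.resize(p[150:300,200:440],None,fx=3.3,fy=3.3,interpolation=cv2.INTER_CUBIC); cv2.imwrite('pics/c1.png',a[:600,:800])
b=cv2.resize(s[160:340,170:420],None,fx=3.2,fy=3.2,interpolation=cv2.INTER_CUBIC); cv2.imwrite('pics/c2.png',b)
# jig base: dark mask
m=(p.max(2)<75).astype(np.uint8); m[:150]=0;m[225:]=0
m=cv2.morphologyEx(m,cv2.MORPH_CLOSE,np.ones((9,9)))
c=max(cv2.findContours(m,0,2)[0],key=cv2.contourArea); r=cv2.minAreaRect(c); print(r); bx=cv2.boxPoints(r); print(bx)
for q in bx: print(plane('top',*q,12))
```

```text
((304.2514953613281, 187.41253662109375), (194.05638122558594, 34.27857208251953), 0.9548412561416626)
[[206.95117 202.93253]
 [207.5224  168.65872]
 [401.55182 171.89255]
 [400.9806  206.16635]]
[600.91313901 178.60899976  12.        ]
[669.86217704 175.85183631  12.        ]
[ 635.29653952 -203.21823509   12.        ]
[ 567.20097402 -194.31006438   12.        ]
```

View pics/c1.png

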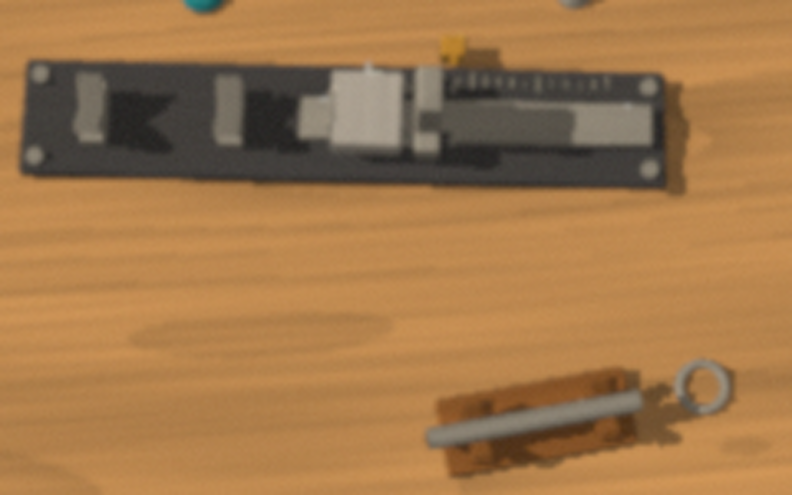

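View pics/c2.png

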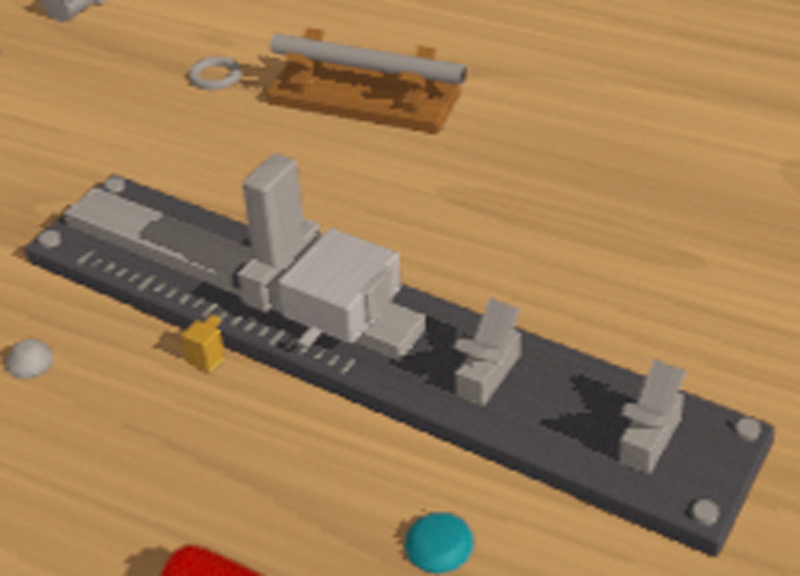

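```bash
cat > m.py <<'E'
from h import *
t=lambda u,v:(200+(u+.5)/3.3-.5,150+(v+.5)/3.3-.5)
s=lambda u,v:(170+(u+.5)/3.2-.5,160+(v+.5)/3.2-.5)
def two(tp,sp):
    o1,d1=ray('top',*t(*tp));o2,d2=ray('scene',*s(*sp))
    A=np.c_[d1,-d2];x=np.linalg.lstsq(A,o2-o1,rcond=None)[0]
    a,b=o1+d1*x[0],o2+d2*x[1]; return (a+b)/2,np.linalg.norm(a-b)
T=[(40,74),(34,156),(648,87),(649,170)];S=[(705,512),(748,430),(50,240),(115,186)]
for n,pts,z in(('top',[t(*q) for q in T],14),('scene',[s(*q) for q in S],14)):
    w=np.array([plane(n,*q,z)[:2] for q in pts]); f=(w[0]+w[1])/2;r=(w[2]+w[3])/2
    print(n,w.round(1).tolist(),'mid',((f+r)/2).round(1),'yaw of y',np.arctan2(*(f-r)[::-1])-np.pi/2,np.linalg.norm(f-r))
for n,a,b,z in(('pointer',(369,66),(317,331),23.5),('clip',(447,63),(216,319),18.5)):
    print(n,two(a,b),plane('top',*t(*a),z).round(1),plane('scene',*s(*b),z).round(1))
for n,a,b,z in(('post',(430,75),(273,172),90),):
    print(n,two(a,b),plane('scene',*s(*b),z).round(1),plane('top',*t(*a),z).round(1))
for n,a,b in(('tube+y',(430,437),(462,73)),('tube-y',(639,400),(275,44))):
    print(n,two(a,b),plane('scene',*s(*b),30.5).round(1),plane('top',*t(*a),30.5).round(1))
E
python3 m.py
```

```text
top [[661.6, 167.2], [611.9, 172.0], [627.2, -191.0], [577.3, -186.0]] mid [619.5  -9.4] yaw of y -0.09614441203032809 359.75993986368934
scene [[661.7, 164.1], [612.6, 169.3], [627.7, -193.1], [578.0, -188.4]] mid [620. -12.] yaw of y -0.09546734091315989 359.0474702874145
pointer (array([646.39101851, -25.91073352,  30.07806496]), np.float64(3.352506601989779)) [649.1 -27.5  23.5] [640.3 -28.   23.5]
clip (array([649.34464067, -75.12349834,  21.42483965]), np.float64(4.310699951708358)) [649.1 -73.4  18.5] [647.6 -79.2  18.5]
post (array([620.08011474, -57.00437413,  94.37524674]), np.float64(3.5923162863657376)) [615.  -58.5  90. ] [622.2 -58.8  90. ]
tube+y (array([432.5068237 , -46.10979093,  32.68328856]), np.float64(1.2593403884994607)) [429.8 -48.1  30.5] [432.4 -45.6  30.5]
tube-y (array([ 444.18568075, -163.923195  ,   30.87385031]), np.float64(1.7161810325462954)) [ 443.9 -165.1   30.5] [ 443.8 -163.2   30.5]
```

```bash
cat >> h.py <<'E'
from scipy.spatial.transform import Rotation as R
JY=np.array([.0958,.9954]);JX=np.array([.9954,-.0958]);JO=np.array([621.2,4.2])
def jig(p): d=np.array(p)[:2]-JO; return np.round([d@JX,d@JY],1)
def go(x,y,z,ydir):
    s=telemetry.get_state(); r=R.from_quat(s['ee_rot']); M=r.as_matrix()
    sl=M.T@(np.array([x,y,z])-s['eef_pos'])/1000
    a=np.arctan2(*(M.T@np.append(ydir,0))[:2]*[-1,1]); a=(a+np.pi/2)%np.pi-np.pi/2
    print('slide',sl.round(4),'yaw',round(a,4))
E
python3 - <<'E'
from m import *
go(615.3,-58.5,180,JY); go(615.3,-58.5,55,JY)
for n,a,z in(('V1',[(103,75),(90,138)],46),('V2',[(238,75),(228,142)],46)):
    for q in a: print(n,plane('top',*t(*q),z).round(1),jig(plane('top',*t(*q),z)))
# yellow clip
for c in('top','scene'):
    p=cv2.imread(f'pics/{c}0.png'); h=cv2.cvtColor(p,cv2.COLOR_BGR2HSV)
    m=cv2.inRange(h,(18,150,110),(35,255,255)); n,l,st,ce=cv2.connectedComponentsWithStats(m)
    for i in range(1,n):
        if st[i,4]>8: print(c,st[i],ce[i],jig(plane(c,*ce[i],20)),jig(plane(c,*ce[i],10)))
# stop top corners
for q in[(332,70),(403,72),(330,150),(402,150)]: print('stop top',jig(plane('top',*t(*q),46)))
for q in[(340,232),(400,264),(350,315),(283,280)]: print('stop scene',jig(plane('scene',*s(*q),46)))
E
```

```text
top [[661.6, 167.2], [611.9, 172.0], [627.2, -191.0], [577.3, -186.0]] mid [619.5  -9.4] yaw of y -0.09614441203032809 359.75993986368934
scene [[661.7, 164.1], [612.6, 169.3], [627.7, -193.1], [578.0, -188.4]] mid [620. -12.] yaw of y -0.09546734091315989 359.0474702874145
pointer (array([646.39101851, -25.91073352,  30.07806496]), np.float64(3.352506601989779)) [649.1 -27.5  23.5] [640.3 -28.   23.5]
clip (array([649.34464067, -75.12349834,  21.42483965]), np.float64(4.310699951708358)) [649.1 -73.4  18.5] [647.6 -79.2  18.5]
post (array([620.08011474, -57.00437413,  94.37524674]), np.float64(3.5923162863657376)) [615.  -58.5  90. ] [622.2 -58.8  90. ]
tube+y (array([432.5068237 , -46.10979093,  32.68328856]), np.float64(1.2593403884994607)) [429.8 -48.1  30.5] [432.4 -45.6  30.5]
tube-y (array([ 444.18568075, -163.923195  ,   30.87385031]), np.float64(1.7161810325462954)) [ 443.9 -165.1   30.5] [ 443.8 -163.2   30.5]
slide [-0.5907 -0.3427  0.0511] yaw -0.2978
slide [-0.5907 -0.3425  0.1761] yaw -0.2978
V1 [648.5 124.7  46. ] [ 15.7 122.5]
V1 [612.1 133.3  46. ] [-21.5 127.7]
V2 [642.7  47.6  46. ] [17.3 45.3]
V2 [604.   55.3  46. ] [-22.1  49.2]
top [536 157  11  33  81] [541.0617284  173.35802469] [  36.6 -485.8] [  39.5 -490.7]
top [334 161   7   8  47] [336.80851064 164.29787234] [ 43.8 -77.7] [ 46.8 -78.2]
top [  0 264   3  16  40] [  0.85  270.575] [-184.6  578.6] [-184.1  585.5]
scene [ 49 181  30  22 101] [ 63.07920792 191.16831683] [  45.1 -481.6] [  37.8 -498. ]
scene [227 259  13  18 170] [233.32941176 267.32941176] [ 51.5 -74. ] [ 44.3 -81.4]
stop top [21.4 -8.2]
stop top [ 21.1 -48.6]
stop top [-25.4  -8.4]
stop top [-24.5 -48.9]
stop scene [-20.5 -43.8]
stop scene [-14.7  -6.3]
stop scene [24.5 -8.3]
stop scene [ 20.  -48.3]
```

```bash
python3 -m creep '{"jaw":[0.05,0.05,0.05,0.05,0.05,0.05,0.05,0.05,0.05,0.05,0.05,0.05,0.05,0.05,0.05,0.05],"slide":[[-0.05,-0.029,0.01],[-0.1,-0.058,0.02],[-0.15,-0.087,0.03],[-0.2,-0.116,0.04],[-0.25,-0.145,0.05],[-0.3,-0.174,0.051],[-0.35,-0.203,0.051],[-0.4,-0.232,0.051],[-0.45,-0.261,0.051],[-0.5,-0.29,0.051],[-0.55,-0.319,0.051],[-0.591,-0.343,0.051],[-0.591,-0.343,0.051],[-0.591,-0.343,0.051],[-0.591,-0.343,0.051],[-0.591,-0.343,0.051]],"yaw":[-0.03,-0.06,-0.09,-0.12,-0.15,-0.18,-0.21,-0.24,-0.27,-0.298,-0.298,-0.298,-0.298,-0.298,-0.298,-0.298]}' 30
python3 - <<'E'
from h import *
go(615.3,-58.5,56,JY); print(jig(telemetry.get_state()['eef_pos']))
E
```

```text
time_s: 2.1
eef_pos: [615.2, -57.9, 180.6]
ee_rot: [0.047, 0.999, 0.0, 0.0]
force: [0.2, 0.2, 0.0]
opening: 49.9
gripper_force: 0.0
slide [-1.000e-04 -6.000e-04  1.246e-01] yaw 0.0012
[  0.  -62.4]
```

```bash
python3 -m creep '{"jaw":[0.05,0.05,0.05,0.05,0.05,0,0,0,0,0,0],"slide":[[0,0,0.04],[0,0,0.08],[0,0,0.11],[0,0,0.124],[0,0,0.124],[0,0,0.124],[0,0,0.124],[0,0,0.124],[0,0,0.124],[0,0,0.124],[0,0,0.124]],"yaw":[0,0,0,0,0,0,0,0,0,0,0]}' 30
python3 - <<'E'
from h import *
print(jig(telemetry.get_state()['eef_pos']))
p,d=read_camera('scene'); b=cv2.resize(p[160:340,170:420],None,fx=3.2,fy=3.2,interpolation=cv2.INTER_CUBIC); cv2.imwrite('pics/c3.png',b)
E
```

```text
time_s: 3.48
eef_pos: [616.2, -58.8, 57.4]
ee_rot: [0.048, 0.999, -0.0, 0.001]
force: [-1.3, 0.6, 7.4]
opening: 13.4
gripper_force: 34.2
[  1.1 -63.2]
```

View pics/c3.png

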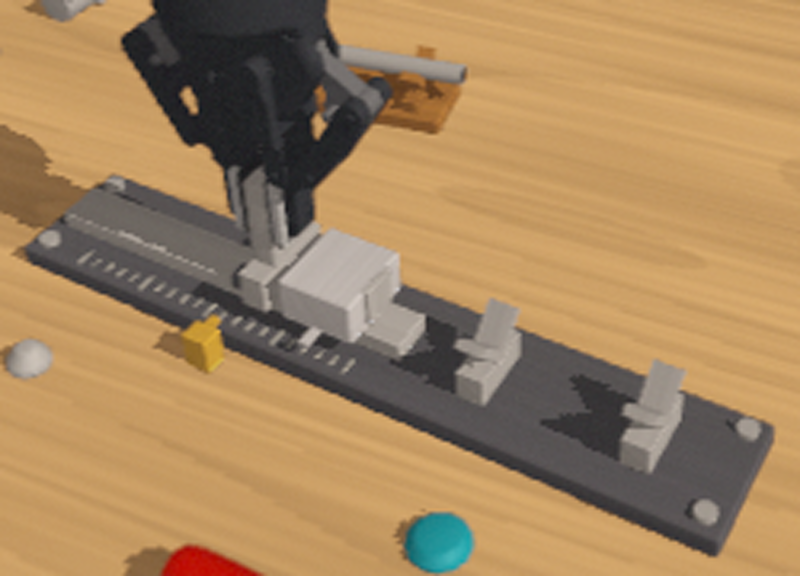

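```bash
python3 -m creep '{"jaw":[0,0,0,0,0,0,0,0,0,0],"slide":[[0,-0.006,0],[0,-0.014,0],[0,-0.022,0],[0,-0.03,0],[0,-0.038,0],[0,-0.046,0],[0,-0.054,0],[0,-0.064,0],[0,-0.064,0],[0,-0.064,0]],"yaw":[0,0,0,0,0,0,0,0,0,0]}'
cat > look.py <<'E'
from h import *
import sys
n=sys.argv[1]
print(jig(telemetry.get_state()['eef_pos']))
p,d=read_camera('scene'); q,e=read_camera('top')
cv2.imwrite(f'pics/s{n}.png',p);cv2.imwrite(f'pics/t{n}.png',q)
b=cv2.resize(p[215:295,200:300],None,fx=6,fy=6,interpolation=cv2.INTER_CUBIC)
a=cv2.resize(q[150:210,280:380],None,fx=8,fy=8,interpolation=cv2.INTER_CUBIC)[:,:600]
a=cv2.resize(q[155:205,300:400],None,fx=6,fy=6,interpolation=cv2.INTER_CUBIC)[:120]
cv2.imwrite(f'pics/l{n}.png',np.vstack([b,a]))
E
python3 look.py 1
```

```text
time_s: 4.78
eef_pos: [610.1, -122.8, 57.4]
ee_rot: [0.048, 0.999, -0.0, 0.001]
force: [-1.1, 0.2, 6.9]
opening: 13.5
gripper_force: 34.2
[   1.1 -127.5]
```

View pics/l1.png

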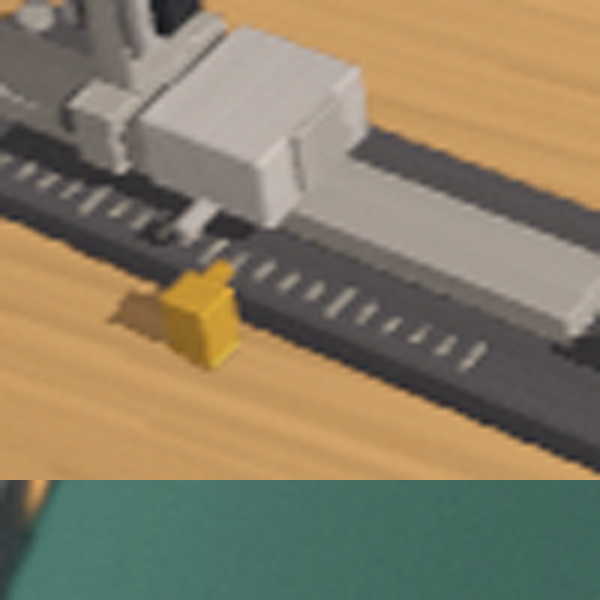

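Run:
```python
from h import *
s=lambda u,v:(200+(u+.5)/6-.5,215+(v+.5)/6-.5)
for q in[(180,232),(188,236),(175,228),(205,204)]: print('ptr',jig(plane('scene',*s(*q),23.5)))
for q in[(208,264),(221,260),(236,268),(222,277),(199,270)]: print('clip',jig(plane('scene',*s(*q),18.5)))
for y in(-92,-78): print(y,proj('scene',np.append(JO+33*JX+y*JY,23.5)), proj('scene',np.append(JO+38*JX+y*JY,18.5)))
```

```text
ptr [ 33.  -95.3]
ptr [ 33.2 -92.5]
ptr [ 32.4 -97.3]
ptr [ 21.7 -96.1]
clip [ 35.1 -85.5]
clip [ 32.4 -83.4]
clip [ 32.9 -78.3]
clip [ 37.1 -79.4]
clip [ 37.9 -86.1]
-92 [231.26974143 253.94770648] [229.65647881 258.3543792 ]
-78 [238.57868922 256.98786778] [236.95791589 261.43604517]
```

```bash
python3 -m creep '{"jaw":[0,0,0,0,0,0,0],"slide":[[0,0.004,0],[0,0.008,0],[0,0.012,0],[0,0.016,0],[0,0.02,0],[0,0.0202,0],[0,0.0202,0]],"yaw":[0,0,0,0,0,0,0]}' ; python3 look.py 2
python3 - <<'E'
import cv2
p=cv2.imread('pics/s2.png'); cv2.imwrite('pics/l2.png',cv2.resize(p[235:285,215:275],None,fx=10,fy=10,interpolation=cv2.INTER_CUBIC))
E
```

```text
time_s: 5.75
eef_pos: [612.0, -102.7, 57.4]
ee_rot: [0.048, 0.999, -0.0, 0.001]
force: [-1.7, -1.8, 6.9]
opening: 13.7
gripper_force: 34.2
[   1.1 -107.3]
```

View pics/l2.png

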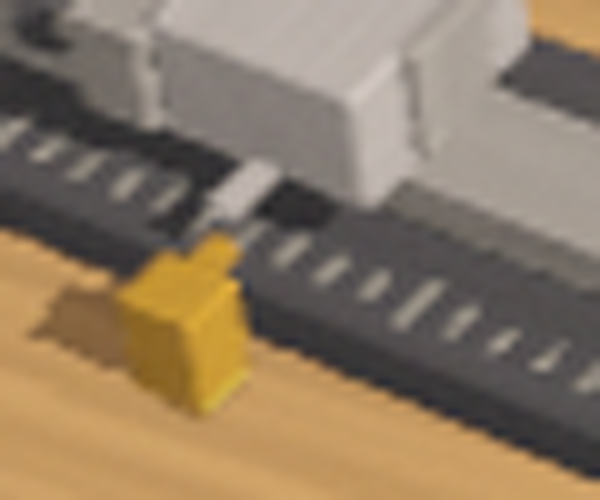

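Run:
```python
from h import *
s=lambda u,v:(215+(u+.5)/10-.5,235+(v+.5)/10-.5)
for q in[(207,198),(237,220),(222,209)]: print('ptr',jig(plane('scene',*s(*q),23.5)))
for q in[(212,234),(243,246),(228,239)]: print('clip',jig(plane('scene',*s(*q),18.5)))
```

```text
ptr [ 30.8 -86.1]
ptr [ 32.5 -79. ]
ptr [ 31.7 -82.5]
clip [ 32.9 -84.3]
clip [ 32.7 -78.5]
clip [ 32.6 -81.5]
```

```bash
python3 -m creep '{"jaw":[0,0,0,0,0],"slide":[[0,0.0007,0],[0,0.0014,0],[0,0.0014,0],[0,0.0014,0],[0,0.0014,0]],"yaw":[0,0,0,0,0]}'; python3 -m creep '{"jaw":[0.03,0.045,0.045,0.045,0.045,0.045,0.045],"slide":[[0,0,0],[0,0,0],[0,0,0],[0,0,0],[0,0,-0.04],[0,0,-0.09],[0,0,-0.12]],"yaw":[0,0,0,0,0,0,0]}'
python3 - <<'E'
from h import *
# tube centre (438.2,-104.9), tool y perpendicular to its axis
a=np.array([432.4-443.9,-46.2+163.8]);a/=np.linalg.norm(a);print(a)
go(438.2,-104.9,120,[a[1],-a[0]]);go(438.2,-104.9,18,[a[1],-a[0]])
p,d=read_camera('scene');q,e=read_camera('top');cv2.imwrite('pics/t3.png',q)
A=cv2.resize(p[215:290,205:295],None,fx=8,fy=8,interpolation=cv2.INTER_CUBIC)
cv2.imwrite('pics/l3.png',A)
E
```

```text
time_s: 6.48
eef_pos: [612.1, -101.6, 57.4]
ee_rot: [0.048, 0.999, -0.001, 0.001]
force: [-1.0, -4.4, 7.0]
opening: 13.8
gripper_force: 34.2
time_s: 7.35
eef_pos: [612.0, -101.0, 178.7]
ee_rot: [0.048, 0.999, -0.0, 0.001]
force: [-0.2, -0.0, -0.2]
opening: 44.8
gripper_force: 0.0
[-0.09732488  0.99525267]
slide [ 0.1727 -0.0205  0.0583] yaw 1.3776
slide [ 0.1729 -0.0205  0.1603] yaw 1.3776
```

View pics/l3.png

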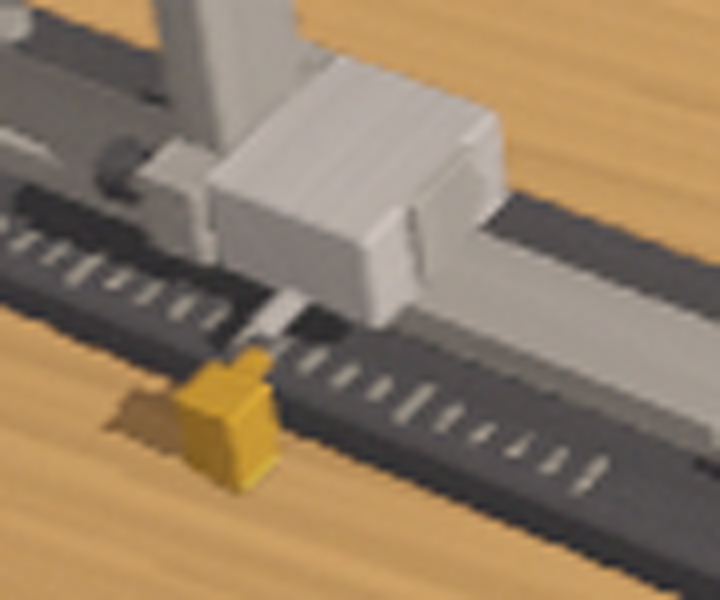

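Run:
```python
from h import *
s=lambda u,v:(205+(u+.5)/8-.5,215+(v+.5)/8-.5)
for q in[(244,333),(270,346),(257,339)]: print('ptr',jig(plane('scene',*s(*q),23.5)))
for q in[(243,348),(271,358),(257,352)]: print('clip',jig(plane('scene',*s(*q),18.5)))
p=cv2.imread('pics/t3.png');h=cv2.cvtColor(p,cv2.COLOR_BGR2HSV)
m=cv2.inRange(h,(18,150,110),(35,255,255));m[:,:300]=0;m[:,400:]=0
n,l,st,ce=cv2.connectedComponentsWithStats(m);print(st,ce)
cv2.imwrite('pics/l4.png',cv2.resize(p[150:210,290:370],None,fx=9,fy=9,interpolation=cv2.INTER_CUBIC))
```

```text
ptr [ 34.1 -83.8]
ptr [ 34.6 -77.3]
ptr [ 34.3 -80.6]
clip [ 33.7 -85.2]
clip [ 33.3 -78.8]
clip [ 33.3 -82.2]
[[     0      0    640    400 256000]] [[319.5 199.5]]
```

View pics/l4.png

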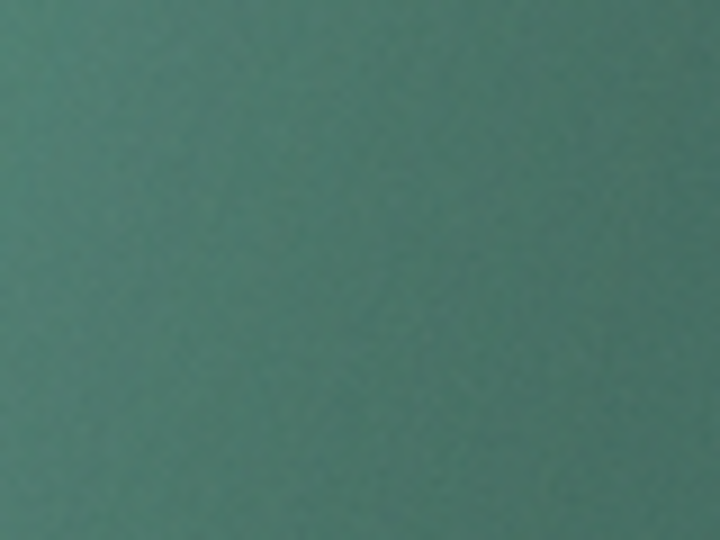

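```bash
python3 -m creep '{"jaw":[0.04,0.04,0.04,0.04,0.04,0.04,0.04,0.04,0.04,0.04,0.04,0.04],"slide":[[0.02,0,-0.01],[0.05,-0.005,-0.01],[0.09,-0.01,0],[0.13,-0.015,0.02],[0.16,-0.02,0.04],[0.173,-0.0205,0.058],[0.173,-0.0205,0.058],[0.173,-0.0205,0.058],[0.173,-0.0205,0.058],[0.173,-0.0205,0.058],[0.173,-0.0205,0.058],[0.173,-0.0205,0.058]],"yaw":[0.17,0.34,0.51,0.68,0.85,1.02,1.19,1.36,1.378,1.378,1.378,1.378]}'
python3 - <<'E'
from h import *
print(telemetry.get_state()['qpos'].round(2))
go(438.2,-104.9,18,[.99525,.0973])
p,d=read_camera('top');cv2.imwrite('pics/t4.png',p);h=cv2.cvtColor(p,cv2.COLOR_BGR2HSV)
m=cv2.inRange(h,(18,150,110),(35,255,255));m[:,:300]=0;m[:,400:]=0
n,l,st,ce=cv2.connectedComponentsWithStats(m);print(st[1:],ce[1:])
for i in range(1,n): print('clip',jig(plane('top',*ce[i],20)),jig(plane('top',*ce[i],10)))
a=cv2.resize(p[150:210,290:370],None,fx=10,fy=10,interpolation=cv2.INTER_CUBIC)
cv2.imwrite('pics/l5.png',a)
E
```

```text
time_s: 8.95
eef_pos: [437.4, -104.8, 118.3]
ee_rot: [0.672, 0.741, 0.0, 0.0]
force: [-0.1, 0.1, 0.2]
opening: 39.7
gripper_force: 0.0
[-0.42  0.21 -0.45  0.91  0.    1.06]
slide [-0.0002  0.0008  0.1003] yaw 0.0007
[[334 160   7   8  39]] [[336.82051282 163.76923077]]
clip [ 44.9 -77.8] [ 47.9 -78.2]
```

View pics/l5.png

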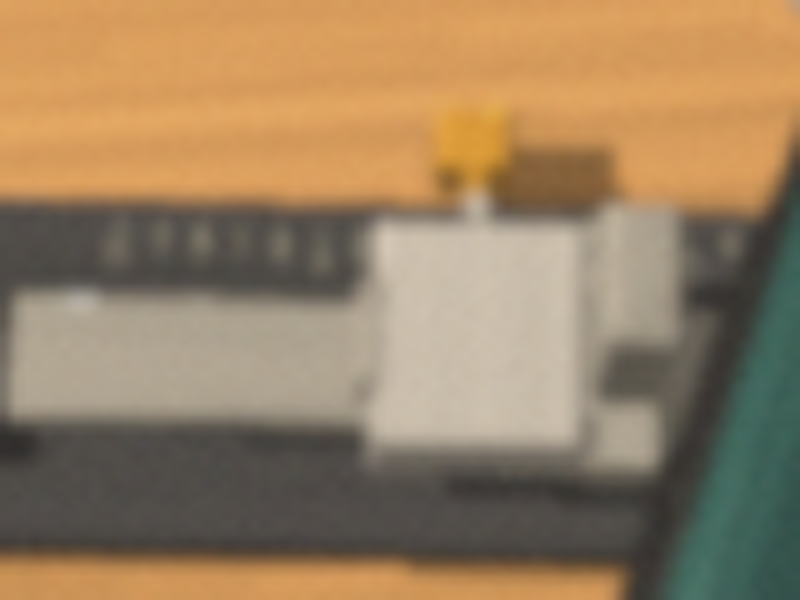

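Run:
```python
from h import *
s=lambda u,v:(290+(u+.5)/10-.5,150+(v+.5)/10-.5)
for q in[(382,222),(582,222),(376,442),(577,447)]: print('stop',jig(plane('top',*s(*q),46)))
for q in[(479,195),(480,210)]: print('ptr',jig(plane('top',*s(*q),23.5)))
for q in[(473,180),(471,185)]: print('clip',jig(plane('top',*s(*q),18.5)))
for q in[(437,108),(512,108),(437,180),(508,180)]: print('clipblk',jig(plane('top',*s(*q),20)))
```

```text
stop [ 20.8 -59.8]
stop [ 21.7 -97.3]
stop [-21.6 -59.3]
stop [-21.7 -96.7]
ptr [ 33.2 -78.9]
ptr [ 30.2 -79.2]
clip [ 37.7 -78. ]
clip [ 36.6 -77.6]
clipblk [ 51.6 -70.7]
clipblk [ 52.  -85.3]
clipblk [ 37.  -70.9]
clipblk [ 37.4 -84.7]
```

```bash
python3 -m creep '{"jaw":[0.04,0.04,0.04,0.04,0.04,0,0,0,0,0],"slide":[[0,0.001,0.03],[0,0.001,0.06],[0,0.001,0.085],[0,0.001,0.1],[0,0.001,0.1],[0,0.001,0.1],[0,0.001,0.1],[0,0.001,0.1],[0,0.001,0.1],[0,0.001,0.1]],"yaw":[0,0,0,0,0,0,0,0,0,0]}' 40; python3 -m creep '{"jaw":[0,0,0,0,0,0,0],"slide":[[0,0,-0.01],[0,0,-0.03],[0,0,-0.06],[0,0,-0.1],[0,0,-0.1],[0,0,-0.1],[0,0,-0.1]],"yaw":[0,0,0,0,0,0,0]}'
python3 - <<'E'
from h import *
v=JO+86*JY; print(v)
go(*v,120,JX); go(*v,29,JX)
p,d=read_camera('scene'); cv2.imwrite('pics/s6.png',p[100:340,100:420])
E
```

```text
time_s: 10.25
eef_pos: [436.5, -104.8, 18.8]
ee_rot: [0.672, 0.74, -0.001, -0.001]
force: [-12.4, -2.6, 10.5]
opening: 10.7
gripper_force: 39.2
time_s: 11.12
eef_pos: [437.9, -104.4, 117.6]
ee_rot: [0.672, 0.741, -0.0, -0.001]
force: [0.4, -0.3, -0.6]
opening: 10.3
gripper_force: 39.3
[629.4388  89.8044]
slide [ 0.1748  0.2094 -0.0025] yaw 0.193
slide [0.1747 0.2095 0.0885] yaw 0.193
```

View pics/s6.png

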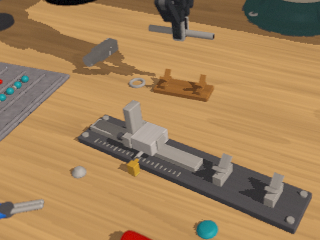

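```bash
python3 -m creep '{"jaw":[0,0,0,0,0,0,0,0,0,0,0,0,0],"slide":[[0.01,0.01,0],[0.035,0.045,0],[0.065,0.08,0],[0.095,0.115,0],[0.125,0.15,0],[0.15,0.18,0],[0.17,0.2,0],[0.175,0.2095,0],[0.175,0.2095,0.02],[0.175,0.2095,0.04],[0.175,0.2095,0.05],[0.175,0.2095,0.05],[0.175,0.2095,0.05]],"yaw":[0.02,0.06,0.1,0.14,0.18,0.193,0.193,0.193,0.193,0.193,0.193,0.193,0.193]}'
python3 - <<'E'
from h import *
v=JO+86*JY
go(*v,29,JX)
p,d=read_camera('scene'); cv2.imwrite('pics/s7.png',cv2.resize(p[200:350,240:420],None,fx=4.4,fy=4,interpolation=cv2.INTER_CUBIC)[:600,:800])
q,d=read_camera('top'); cv2.imwrite('pics/t7.png',q)
E
```

```text
time_s: 12.8
eef_pos: [630.2, 89.6, 69.0]
ee_rot: [0.74, 0.672, 0.0, 0.0]
force: [0.0, -0.5, -0.7]
opening: 10.2
gripper_force: 39.3
slide [ 0.0001 -0.0009  0.04  ] yaw -0.0002
```

View pics/s7.png

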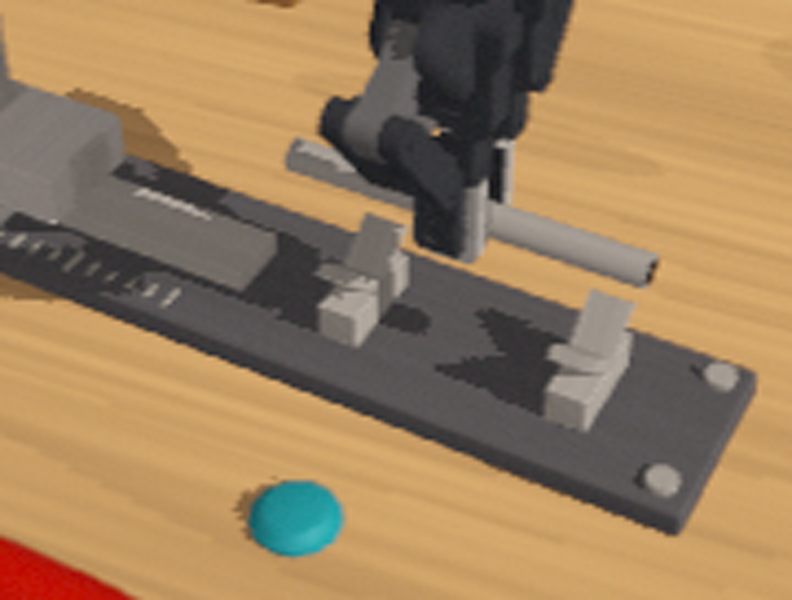

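Run:
```python
from h import *
s=lambda u,v:(240+(u+.5)/4.4-.5,200+(v+.5)/4-.5)
for q in[(648,267),(297,154)]: print('tube end',jig(plane('scene',*s(*q),80.7)))
# vee bottoms, z=32; near (+x) mouth tip etc.
for n,q,z in[('v2 nearend low',(320,272),46),('v2 far top',(372,213),46),('v2 far top r',(404,225),46),('v1 far top',(593,291),46),('v1 far r',(633,303),46),('v1 near l',(550,350),46),('v2 near l',(320,268),46)]: print(n,jig(plane('scene',*s(*q),z)))
```

```text
tube end [  0.4 143.5]
tube end [ 1.8 26.3]
v2 nearend low [18.3 43.1]
v2 far top [-15.3  43.5]
v2 far top r [-14.8  55.7]
v1 far top [-14.1 122.4]
v1 far r [-14.8 135.4]
v1 near l [ 16.5 121.5]
v2 near l [16.7 42.1]
```

```bash
python3 -m creep '{"jaw":[0,0,0,0,0,0,0,0],"slide":[[0.002,0,0.012],[0.004,0,0.024],[0.004,0,0.03],[0.004,0,0.034],[0.004,0,0.037],[0.004,0,0.0385],[0.004,0,0.0385],[0.004,0,0.0385]],"yaw":[0,0,0,0,0,0,0,0]}'
python3 - <<'E'
from h import *
print(telemetry.get_state()['force'],jig(telemetry.get_state()['eef_pos']))
E
```

```text
time_s: 13.9
eef_pos: [630.3, 93.8, 30.6]
ee_rot: [0.74, 0.672, 0.0, 0.0]
force: [-3.8, -0.7, 9.2]
opening: 10.3
gripper_force: 40.3
[-3.77961157 -0.74782805  9.16817957] [ 0.5 90. ]
```

```bash
python3 -m creep '{"jaw":[0,0,0,0],"slide":[[0,-0.001,0],[0,-0.001,0.001],[0,-0.001,0.001],[0,-0.001,0.001]],"yaw":[0,0,0,0]}'; python3 -m creep '{"jaw":[0.014,0.018,0.022,0.026,0.03,0.03,0.03],"slide":[[0,0,0],[0,0,0],[0,0,0],[0,0,0],[0,0,0],[0,0,0],[0,0,0]],"yaw":[0,0,0,0,0,0,0]}'; python3 -m creep '{"jaw":[0.03,0.03,0.03,0.03,0.03,0.03,0.03,0.03],"slide":[[0,0,-0.02],[0,0,-0.05],[0,0,-0.1],[0,0,-0.15],[-0.02,-0.05,-0.17],[-0.03,-0.1,-0.17],[-0.05,-0.15,-0.17],[-0.05,-0.2,-0.17]],"yaw":[0,0,0,0,0,0,0,0]}'
python3 - <<'E'
from h import *
p,d=read_camera('scene'); q,d=read_camera('top'); cv2.imwrite('pics/t8.png',q);cv2.imwrite('pics/s8.png',p)
b=cv2.resize(p[190:340,190:420],None,fx=3.4,fy=3.4,interpolation=cv2.INTER_CUBIC)
cv2.imwrite('pics/l8.png',b[:600,:800])
E
```

```text
time_s: 14.4
eef_pos: [629.4, 93.9, 29.6]
ee_rot: [0.74, 0.672, 0.0, 0.0]
force: [-4.8, 0.2, 13.0]
opening: 10.4
gripper_force: 40.6
time_s: 15.28
eef_pos: [629.3, 93.9, 28.8]
ee_rot: [0.74, 0.672, 0.0, 0.0]
force: [-0.6, -0.0, -1.6]
opening: 30.6
gripper_force: 0.0
time_s: 16.27
eef_pos: [423.7, 62.7, 198.8]
ee_rot: [0.741, 0.672, 0.0, 0.0]
force: [-0.0, 0.2, 0.6]
opening: 30.1
gripper_force: 0.0
```

View pics/l8.png

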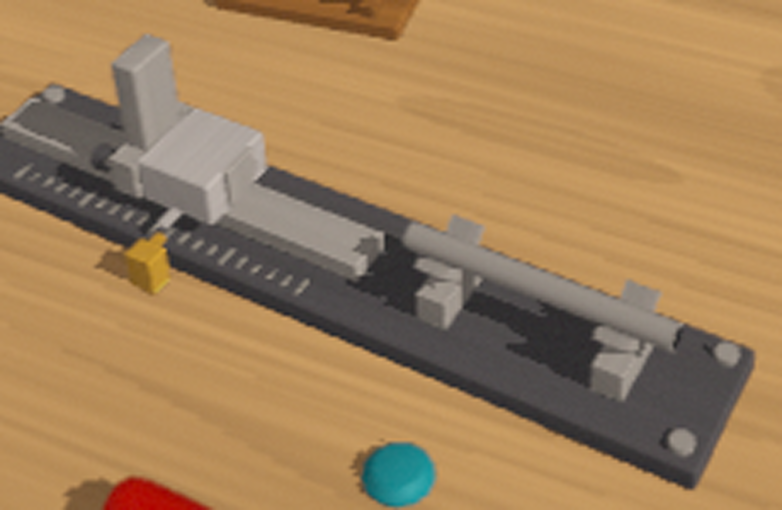

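The tube is seated in both V-rests, its ends at about (410,232) and (675,335). The pointer at (165,220) lines up with the clip tip at (155,240), and the pusher is against the stop.

```bash
python3 -c "
from station import order
print(order.hand_in())"
```

```text
the job is handed in; nothing more can be done
None
```

I handed the job in at about 16 s of the 61 s allowed, but the judge returned no verdict: the stop was backed off about 14 mm and brought forward to within about 1.5 mm of the clip tip (camera estimate), the slack looks taken up, and the tube lies released in both V-rests.

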